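# Square a sample rack against the sampler's rail and feed it home

## Task

The rack of blood tubes lies askew on the analyser's sampler deck. Without lifting it, push it near both ends until its long side lies flush along the back rail and press it there with about 10 N, then slide it along the rail through the gate until its end rests against the reader housing, parallel to the rail. Never press on the rack with more than 20 N, and leave the other things on the bench where they are.

Things in the scene. Friction and masses are not known exactly. Their poses are not given: they have to be found in the camera images.
- sampler: Fixed rack sampler of a blood analyser: cream base 180 mm deep (own x), 405 mm long (own y), flat stainless deck 45 mm above the bench. Origin: on the bench, below the deck. Own x points across the deck to the back rail, own y along the rail to the reader housing. The deck is open, without a lip, from its near edge (x = -86 mm) to the rail and from its tail end (y = -225 mm).
- rail_nominal (a point): Point fixed to the sampler at (70, -50, 58) mm: where the rail's inner face stands when the lane guide is at mid-setting; axes as the sampler's. The rail is a straight steel strip, 26 mm high above the deck, y = -230 to +123 mm. The guide (rail and gate in one) is clamped in slots up to 8 mm nearer or farther (along x), always parallel to own y; its setting is not measured: feel for it.
- gate_nominal (a point): Point fixed to the sampler at (54, 85, 45) mm: middle of the gate's entry at the guide's mid-setting (it moves with the rail). The gate is the lane between the rail and a steel cheek 26 mm high, 32 mm clear for the rack's 30 mm, 40 mm long to the stop. Ahead of it a flare, 21 mm long, widens the mouth to about 48 mm from the rail.
- stop_face (a point): Point on the end stop, fixed: middle of the lane on the reader housing, sampler (55, 125, 65) mm; axes as the sampler's. The housing is a cream block 62 mm above the deck at the +y end of the lane; its flat face looks to the sampler's -y.
- rack: Loose ten-place sample rack, grey plastic, 30 mm wide (own x), 200 mm long (own y), 42 mm high; ten short tubes fixed in it, dark red caps (14 mm across) 13 mm above its top; 0.22 to 0.45 kg. Origin: centre of its underside; its +x side goes to the rail, its +y end into the gate. It starts on the deck outside the gate, up to 19 degrees askew; friction on the deck 0.45 to 0.75.
- rack_back_lead (a point): Point on the rack, 20 mm above its underside: the vertical edge between its rail side (+x) and its leading end (+y): rack frame (+15, +100, +20) mm.
- rack_back_tail (a point): Point on the rack, 20 mm above its underside: the vertical edge between its rail side (+x) and its trailing end (-y): rack frame (+15, -100, +20) mm.
- tip_box: Bystander: closed pipette-tip box, pale pink with a clear lid, 84 x 122 x 56 mm, on the bench. Origin: centre of its underside.
- tube_block: Bystander: white tube block 100 x 180 x 28 mm with four capped tubes standing in it, 87 mm high in all, on the bench. Origin: centre of its underside.
- pipette: Bystander: white micropipette with a blue plunger, about 230 mm long and 26 mm thick, lying on the bench beside the sampler. Origin: under its middle; its tip points to own +y.
- reagent: Bystander: white reagent bottle 68 mm in diameter, 120 mm high, standing on the bench. Origin: centre of its underside.
There are look-alikes about, which are no part of the job. What is shaped like the rack but pink is not meant.

How it is judged:
On the way, in this order (a step that is already met when the one before it is completed fails the run):
1. before it enters the gate, the rack lies parallel to the rail (within 0.5 degree) and is pressed against it (contact of the rack with the sampler over 7 N, its weight of at most 4.5 N included) (angle between the y axis of rack and the y axis of sampler, either way round below 0.0085 rad and contact force between rack and sampler above 7 N and x of rack in the frame of sampler above 0.044 m and y of rack_back_lead in the frame of sampler below 0.09 m), for 0.1 s.
2. the rack's leading end rests against the reader housing (within 2 mm) (y of rack_back_lead in the frame of sampler above 0.123 m), for 0.2 s.
At the end, for the whole second after the job is handed in: The rack stands on the deck, upright and at rest, in the gate between rail and cheek, parallel to the rail within 0.5 degree, its leading end within 2 mm of the reader housing (angle between the y axis of rack and the y axis of sampler, either way round below 0.0085 rad and y of rack_back_lead in the frame of sampler above 0.123 m and x of rack in the frame of sampler above 0.043 m and z of rack in the frame of sampler below 0.048 m and angle between rack's own z axis and vertical below 0.03 rad and linear speed of rack below 0.01 m/s); the robot touches nothing.
It fails at once if the rack is pressed with more than 20 N (contact force between the fingers and rack above 20 N).
It fails at once if the rack is lifted off the deck (by more than 10 mm) (z of rack in the frame of sampler above 0.055 m).
It fails at once if the rack is tipped (by more than about 12 degrees) (angle between rack's own z axis and vertical above 0.2 rad).
It fails at once if a bystander is moved by more than 20 mm (distance of any of tip_box, tube_block, pipette, reagent from where it was at the start of the episode above 0.02 m).
It also fails if it takes over 67 s, if anything falls off the work surface, if the arm or the gripper's body presses on something with over 40 N, if the wrist force passes 120 N, or if a joint passes its speed limit or range.

## Robot

A 6-joint arm with a two-finger parallel gripper is mounted at the origin on the work surface. World frame = base frame: x ahead of the robot, y to its left, z up, the work surface at z = 0. Lengths are in m, angles in rad, forces in N, time in s.
With the tool pointing down it reaches from about 0.35 to 0.85 m from the base axis. Payload 8.1 kg.
Tool frame: the origin (TCP) lies at the very end of the fingers, on their centre line; the grasp point (between the pads) lies 19 mm behind it; z points along the fingers, y is the line along which they close (so a half turn about z gives the same grasp; the last joint's range is limited). The gripper opens to 93 mm and grips with 3 to 60 N. Pads are 15 mm wide; open, the fingers measure 128 mm over their backs; the gripper's body (75 mm by 188 mm) begins 65 mm behind the grasp point.
Start: joints at [1.106, 0.13, 1.488, -0, 1.523, -0.085], TCP at [0.222, 0.557, 0.219] pointing down, gripper open.
Joint ranges: [-2.96, 2.96], [-0.89, 2.26], [0.02, 2.5], [-1.34, 4.48], [0, 2.73], [-2.66, 2.66]. Speed limits (rad/s): [2.39, 2.39, 2.79, 3.14, 3.14, 3.14].

## Interface

Orientations are given as a rotation vector (axis times angle).
In Python, from plant import monitor, eyes, ticket gives the robot as it stands.
- The arm moves only by the tool arm_command, never from a script. Its argument "deltas" is a list that holds one entry, the list of rows, each a list of 6 numbers: the shift along the world's x, y, z in cm, then the turn, a rotation vector about the world's x, y, z in degrees. In form: [[[tx, ty, tz, rx, ry, rz], ...]]. A call has 1 to 12 rows; each row shifts and turns the commanded pose from where the row before left it; what a row does not reach is not made up. A row lasts 1/12 s, in which the tool goes at most 41.7 mm and 7.16 degrees, less where a joint would pass 70% of its speed; a pose out of reach is approached as far as the arm can. A call is refused whole if a number of a shift passes 4.17 or a number of a turn 7.16, either way. A call with a gripper value outside its range is refused whole. "gripper" is the opening, from -1 (shut) to 1 (fully open), set as the call begins (left out, the last holds). The fingers move at their own pace and stop on an object; "squeeze" is the grip in N (left out, the last holds). Time passes only in rows, so rows that do not move let the fingers close. It gives the time, the measured TCP pose, the force, the opening and the grip force at its end, in the units of the state.
- monitor.read_state(): the state, without advancing time (a new reading comes with each control period).
- eyes.read_camera(name): name is "scene" or "side" or "wrist"; returns the picture (420x560x3 uint8, blue, green, red); there is no depth.
- eyes.camera_model(name): a dict with "fx", "fy", "cx", "cy" (pixels), "rvec" (rotation vector, rad) and "tvec" (3), from world to camera coordinates, as OpenCV has them. Camera axes: x right, y down, z forward; pixel columns grow to the right and rows downward; lengths in m; the calibration is good to about 2 mm. The wrist camera is an equidistant fisheye: a pixel r from the principal point sees the ray r / f radians off the axis. A picture is of the moment at which its call begins: read the wrist's pose just before it. camera_model takes no time and is no camera call; for the wrist camera it gives the pose at the moment of the call.
- ticket.close_job(): hands the job in; it is judged then, once.
The state is a dict: "t": time; "q": joint angles; "dq": joint speeds; "joint_torque": joint torques, N m; "tool_pos": TCP position; "orientation": TCP orientation; "force": force on the tool from outside, world axes, zero at the start; "wrist_torque": the same for the moment, N m; "opening": finger opening in m; "gripper_force": force on a finger pad.
Only numpy, scipy, OpenCV 4.12 (cv2) and the standard library are available. Lean on these libraries where they do the work, as an engineer would, in place of code of your own. Each camera call takes 0.05 s, during which the arm holds its last target. There are 200 camera calls.

## Working session

There is one attempt and no reset: what is moved stays moved. The work goes in short steps, Python scripts to look and compute and a tool call to move; the robot and the scene stay as the last step left them, time stands still between calls to the robot, and variables do not carry over. Pictures are saved under pics/ and viewed, at most 10 in all, crops included, and the job is handed in when it is done.

Besides the shell and the picture viewer there is one more tool, called after "Request:" as name(argument=value, ...) on one line, values as JSON. arm_command: Moves the arm, as the interface text tells. Its arguments: {"type":"object","properties":{"deltas":{"type":"array"},"gripper":{"type":"number"},"squeeze":{"type":"number"}},"required":["deltas"]}

```bash
mkdir -p pics; ls; python3 - <<'E'
from plant import monitor,eyes
import cv2
for n in("scene","side"):
    cv2.imwrite(f"pics/{n}0.png",eyes.read_camera(n)); m=eyes.camera_model(n); print(n,m)
print(monitor.read_state())
E
```

```text
pics
scene {'fx': 451.46419974238194, 'fy': 451.46419974238194, 'cx': 274.4849894719597, 'cy': 206.73154480202493, 'rvec': array([ 1.55097718,  1.85751465, -0.87224626]), 'tvec': array([ 0.09745831, -0.29155773,  1.86937969])}
side {'fx': 388.05376239669806, 'fy': 388.05376239669806, 'cx': 282.6620206629391, 'cy': 206.9897749430536, 'rvec': array([ 2.16919815, -0.89783712,  0.37032791]), 'tvec': array([-0.38954654,  0.34734117,  0.86484513])}
{'t': 0.1, 'q': array([ 1.10561012e+00,  1.31109890e-01,  1.48916880e+00, -3.64686635e-05,
        1.52299077e+00, -8.53838512e-02]), 'dq': array([-0.00198985, -0.00205779, -0.0027146 ,  0.00024898, -0.00177434,
       -0.00020808]), 'joint_torque': array([ 8.71042084e-04, -5.61338067e+01, -4.93096089e+01,  7.69553916e-02,
        2.90051621e-02, -8.73602374e-06]), 'tool_pos': array([0.22219389, 0.55678864, 0.21767873]), 'orientation': array([-5.92930493e-01, -3.08470224e+00,  2.54995956e-03]), 'force': array([0.02088016, 0.25268693, 0.49669423]), 'wrist_torque': array([-0.01355031,  0.01288434, -0.01032179]), 'gripper_force': 0.0, 'opening': 0.09316974250903962}
```

View pics/scene0.png

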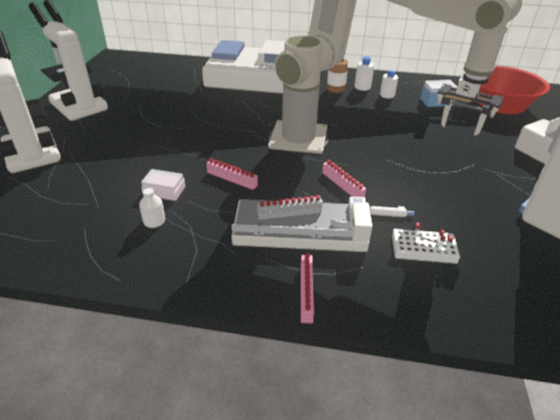

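View pics/side0.png

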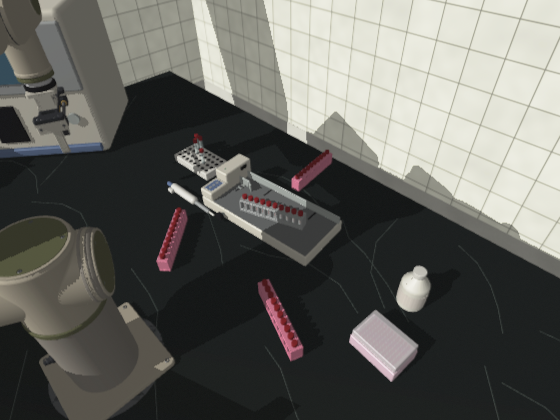

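The scene picture shows the grey rack on the sampler at about (290,207). The housing is at (360,220), and the pink look-alikes are at (232,173), (344,178) and (307,288). In the side picture the grey rack is at (272,208). I choose the grey one on the deck and check it in a close crop.

```bash
python3 - <<'E'
import cv2,numpy as np
a=cv2.imread("pics/scene0.png")[185:260,225:420]; b=cv2.imread("pics/side0.png")[145:270,190:350]
a=cv2.resize(a,None,fx=4,fy=4,interpolation=cv2.INTER_CUBIC); b=cv2.resize(b,None,fx=4.6,fy=4.6,interpolation=cv2.INTER_CUBIC)
cv2.imwrite("pics/a.png",a);cv2.imwrite("pics/b.png",b)
E
```

```text
(no output)
```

View pics/a.png

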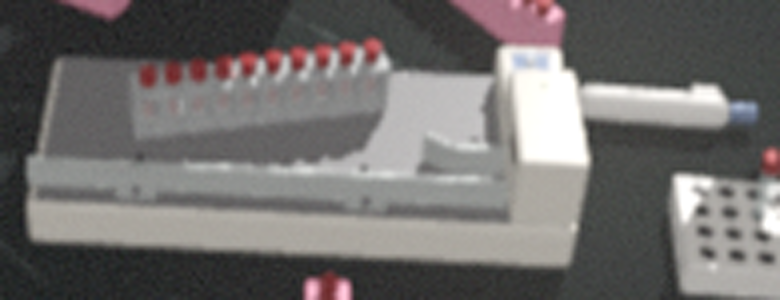

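View pics/b.png

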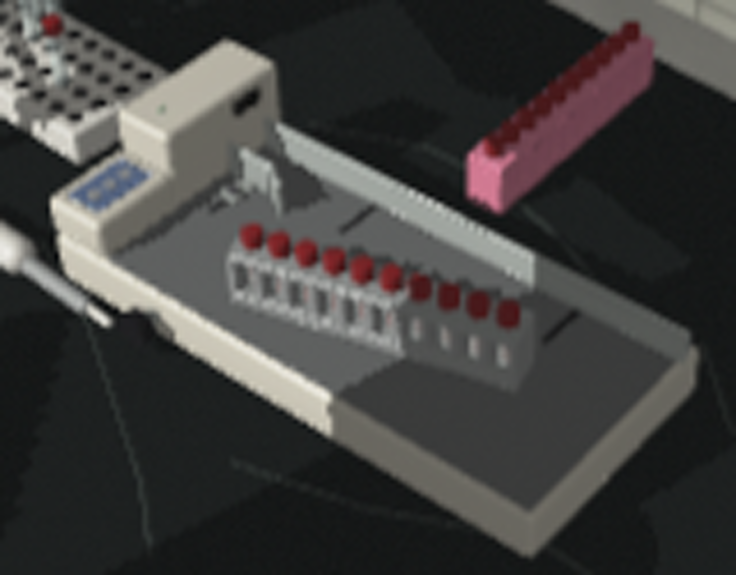

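The crops show a grey rack with red caps standing on the deck, so it is not pink and the choice holds. Its leading end sits farther from the rail, and the rail is on the side away from the robot. Now I measure.

```bash
cat > h.py <<'E'
import cv2,numpy as np
from plant import monitor,eyes
def ray(n,uv,m=None):
    m=m or eyes.camera_model(n); R=cv2.Rodrigues(m["rvec"])[0]; x=(uv[0]-m["cx"])/m["fx"]; y=(uv[1]-m["cy"])/m["fy"]
    if n=="wrist":
        r=np.hypot(x,y); s=np.sin(r)/max(r,1e-9); d=np.array([x*s,y*s,np.cos(r)])
    else: d=np.array([x,y,1.])
    return -R.T@m["tvec"],R.T@d
def onz(n,uv,z,m=None):
    o,d=ray(n,uv,m); return o+d*(z-o[2])/d[2]
E
python3 - <<'E'
from h import *
np.set_printoptions(precision=4,suppress=True)
S=lambda p:(p[0]/4+225-.4,p[1]/4+185-.4); B=lambda p:(p[0]/4.6+190-.4,p[1]/4.6+145-.4)
for nm,p,z in [("far tail bot",(30,240),0),("far lead bot",(570,265),0),("near tail deck",(60,57),.045)]: print("scene",nm,onz("scene",S(p),z))
for nm,p,z in [("near tail bot",(530,555),0),("near tail deck",(530,515),.045),("mid near deck",(330,398),.045),("lead near deck",(105,250),.045),("far tail bot",(695,385),0)]: print("side",nm,onz("side",B(p),z))
for n,(u0,v0,u1,v1) in {"scene":(250,190,335,215),"side":(235,185,310,230)}.items():
    im=cv2.imread(f"pics/{n}0.png"); b,g,r=[im[...,i].astype(int) for i in range(3)]
    m=((r>60)&(r>2*g)&(r>1.8*b)).astype(np.uint8); k=np.zeros_like(m);k[v0:v1,u0:u1]=m[v0:v1,u0:u1]
    c,l,st,ce=cv2.connectedComponentsWithStats(k)
    P=np.array([onz(n,x,.0945)[:2] for x,s in sorted(zip(map(tuple,ce[1:]),st[1:,4])) if s>3]); print(n,len(P)); print(P)
    d=P[-1]-P[0]; print("span",np.hypot(*d),"deg from y",np.degrees(np.arctan2(-d[0],d[1])), P.mean(0))
E
```

```text
scene far tail bot [ 0.6767 -0.1105  0.    ]
scene far lead bot [ 0.6281  0.2925 -0.    ]
scene near tail deck [ 0.5097 -0.1253  0.045 ]
side near tail bot [ 0.5096 -0.1237  0.    ]
side near tail deck [ 0.5038 -0.1278  0.045 ]
side mid near deck [0.4855 0.0223 0.045 ]
side lead near deck [0.4717 0.2313 0.045 ]
side far tail bot [ 0.6867 -0.1044  0.    ]
scene 10
[[ 0.5807 -0.0385]
 [ 0.5729 -0.0201]
 [ 0.5649 -0.0027]
 [ 0.5574  0.0157]
 [ 0.5483  0.0325]
 [ 0.5435  0.0512]
 [ 0.5355  0.0699]
 [ 0.5301  0.0887]
 [ 0.5233  0.1061]
 [ 0.5191  0.1253]]
span 0.1749730953204241 deg from y 20.605678236701717 [0.5476 0.0428]
side 10
[[ 0.5167  0.1255]
 [ 0.523   0.1068]
 [ 0.53    0.0888]
 [ 0.5369  0.0713]
 [ 0.5439  0.0533]
 [ 0.5504  0.0344]
 [ 0.5576  0.0155]
 [ 0.5646 -0.0031]
 [ 0.5708 -0.021 ]
 [ 0.5783 -0.0401]]
span 0.17675304383450738 deg from y -159.61564196675732 [0.5472 0.0431]
```

Request:
arm_command(deltas=[[[1.4,-3.5,0.3,0,0,2],[1.4,-3.5,0.3,0,0,2],[1.4,-3.5,0.3,0,0,2],[1.4,-3.5,0.3,0,0,2],[1.4,-3.5,0.3,0,0,2],[1.4,-3.5,0.3,0,0,2],[1.4,-3.5,0.3,0,0,2],[1.4,-3.5,0.3,0,0,2],[1.4,-3.5,0.3,0,0,2],[1.4,-3.5,0.3,0,0,2],[1.4,-3.5,0.3,0,0,2],[1.4,-3.5,0.3,0,0,2]]])

```text
t: 1.1
tool_pos: [0.3904, 0.1355, 0.2546]
orientation: [0.064, -3.141, -0.0]
force: [0.8, 0.1, 0.3]
opening: 0.0929
gripper_force: 0.0
```

Request:
arm_command(deltas=[[[1.4,-3.5,0,0,0,2],[1.4,-3.5,0,0,0,2],[1.4,-3.5,0,0,0,0.4],[0,0,0,0,0,0],[0,0,0,0,0,0],[0,0,0,0,0,0]]])

```text
t: 1.6
tool_pos: [0.4321, 0.0325, 0.2543]
orientation: [0.18, -3.136, -0.001]
force: [-0.7, 0.4, -0.1]
opening: 0.093
gripper_force: 0.0
```

```bash
python3 - <<'E'
from h import *
s=monitor.read_state();print(s["t"],s["tool_pos"],s["orientation"],s["force"]); print(eyes.camera_model("wrist"))
im=eyes.read_camera("wrist");cv2.imwrite("pics/w0.png",im);cv2.imwrite("pics/w0b.png",cv2.resize(im,(800,600),interpolation=cv2.INTER_CUBIC))
E
```

```text
1.6 [0.43208021 0.03245672 0.25425175] [ 1.79895185e-01 -3.13551795e+00 -8.79750019e-04] [-0.65342027  0.4062044  -0.10377178]
{'fx': 325.19226210127806, 'fy': 325.19226210127806, 'cx': 274.9562153804848, 'cy': 207.1331420538147, 'rvec': array([-1.96612289, -2.20553087, -0.29208084]), 'tvec': array([ 0.01548329, -0.45841967,  0.31366152])}
```

View pics/w0b.png

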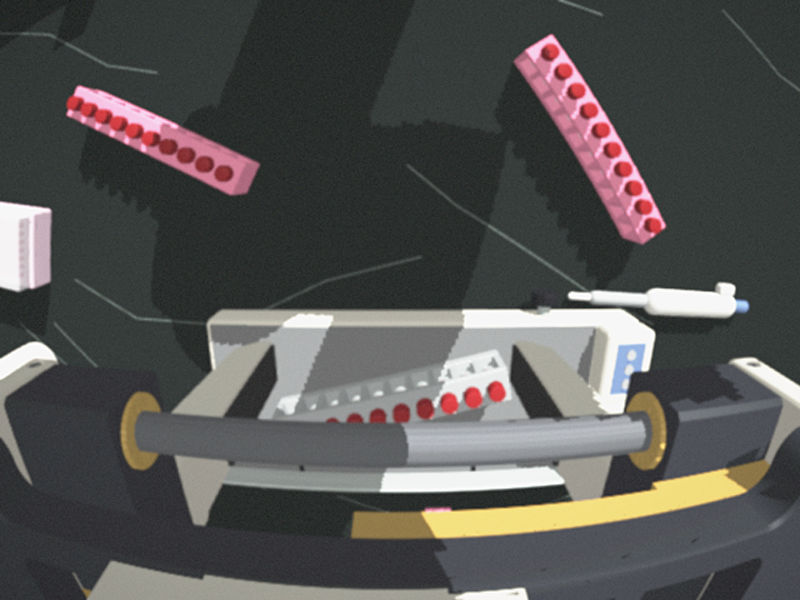

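The wrist view shows the sampler's near edge from about (212,312) to (640,312) and the deck edge at row 327. The rack's leading end is at the right (500,360), the housing is at (625,360), and the pipette lies clear at (650,300).

```bash
python3 - <<'E'
from h import *
np.set_printoptions(precision=4,suppress=True)
m={'fx':325.192,'fy':325.192,'cx':274.956,'cy':207.133,'rvec':np.array([-1.96612289,-2.20553087,-0.29208084]),'tvec':np.array([0.01548329,-0.45841967,0.31366152])}
im=cv2.imread("pics/w0.png").astype(int); g=im.sum(2)
print("cam",ray("wrist",(0,0),m)[0])
P=[];Q=[]
for c in list(range(165,225,6))+list(range(330,410,6)):
    col=g[205:240,c]; 
    k=next(i for i in range(len(col)) if col[i]>300); 
    P.append(onz("wrist",(c,205+k-.5),0.0,m)[:2])
    P[-1]=np.r_[P[-1],onz("wrist",(c,205+k-.5),.045,m)[:2]]
P=np.array(P);print(P)
for a in(0,2):
    f=np.polyfit(P[:,a+1],P[:,a],1);print("angle",-np.degrees(np.arctan(f[0])),f,np.std(np.polyval(f,P[:,a+1])-P[:,a]))
for c in (190,220,360):print(c,g[210:245,c])
E
```

```text
cam [0.3611 0.0253 0.4216]
[[ 0.5044 -0.1131  0.4891 -0.0983]
 [ 0.5033 -0.1041  0.4882 -0.0902]
 [ 0.5023 -0.0952  0.4872 -0.0823]
 [ 0.5012 -0.0864  0.4862 -0.0745]
 [ 0.5002 -0.0777  0.4853 -0.0667]
 [ 0.4991 -0.0691  0.4844 -0.059 ]
 [ 0.4981 -0.0606  0.4835 -0.0514]
 [ 0.4971 -0.0521  0.4826 -0.0438]
 [ 0.4961 -0.0437  0.4817 -0.0364]
 [ 0.4951 -0.0354  0.4808 -0.0289]
 [ 0.4764  0.115   0.4641  0.1055]
 [ 0.4755  0.1234  0.4633  0.1129]
 [ 0.4745  0.1318  0.4624  0.1204]
 [ 0.4736  0.1402  0.4616  0.128 ]
 [ 0.4726  0.1487  0.4607  0.1356]
 [ 0.4717  0.1574  0.4599  0.1433]
 [ 0.4722  0.1663  0.4603  0.1513]
 [ 0.4712  0.1751  0.4595  0.1591]
 [ 0.4659  0.1831  0.4547  0.1663]
 [ 0.4664  0.1924  0.4551  0.1746]
 [ 0.4668  0.2019  0.4555  0.183 ]
 [ 0.4658  0.2111  0.4546  0.1913]
 [ 0.4489  0.2169  0.4395  0.1964]
 [ 0.4478  0.2263  0.4386  0.2048]]
angle 7.630338020054302 [-0.134   0.4903] 0.004058228517682174
angle 7.630338020054393 [-0.134   0.4769] 0.0036250365040118183
190 [126 132 151 194 230 199 260 425 501 525 512 522 526 530 551 566 572 517
 390 339 336 330 381 508 533 537 532 532 537 527 473 344 209 154 134]
220 [135 134 148 117 137 140 246 405 498 538 659 741 744 741 741 741 741 744
 740 639 539 533 532 530 536 531 526 537 534 530 529 532 526 541 536]
360 [184 183 178 182 175 180 441 740 747 742 741 741 741 741 741 741 743 744
 733 614 529 536 532 532 536 534 533 531 532 529 470 356 204 139 147]
```

Request:
arm_command(deltas=[[[1.1,0.1,-2.4,0,0,0.4],[1.1,0.1,-2.4,0,0,0],[1.1,0.1,-2.4,0,0,0],[1.1,0,-2.4,0,0,0],[1.0,0,-2.4,0,0,0],[0,0,-2.4,0,0,0],[0,0,-2.4,0,0,0],[0,0,-2.4,0,0,0],[0,0,0,0,0,0],[0,0,0,0,0,0],[0,0,0,0,0,0],[0,0,0,0,0,0]]])

```text
t: 2.65
tool_pos: [0.4879, 0.0358, 0.0648]
orientation: [-0.194, 3.132, -0.0]
force: [-0.2, 0.1, -0.1]
opening: 0.093
gripper_force: 0.0
```

Request:
arm_command(deltas=[[[0.3,0.036,0,0,0,0],[0.3,0.036,0,0,0,0],[0.3,0.036,0,0,0,0],[0.3,0.036,0,0,0,0],[0.3,0.036,0,0,0,0],[0.3,0.036,0,0,0,0],[0.2,0.024,0,0,0,0],[0.2,0.024,0,0,0,0],[0.2,0.024,0,0,0,0],[0.2,0.024,0,0,0,0],[0.2,0.024,0,0,0,0],[0.2,0.024,0,0,0,0]]])

```text
t: 3.65
tool_pos: [0.5164, 0.039, 0.0624]
orientation: [0.193, -3.135, -0.0]
force: [-1.5, 0.7, 0.2]
opening: 0.0928
gripper_force: 0.7
```

Request:
arm_command(deltas=[[[0.2,0.024,0,0,0,0],[0.2,0.024,0,0,0,0],[0.2,0.024,0,0,0,0],[0.2,0.024,0,0,0,0],[0.2,0.024,0,0,0,0],[0.2,0.024,0,0,0,0],[0.2,0.024,0,0,0,0],[0.2,0.024,0,0,0,0],[0.2,0.024,0,0,0,0],[0.2,0.024,0,0,0,0]]])

```text
t: 4.48
tool_pos: [0.5367, 0.0413, 0.0626]
orientation: [-0.193, 3.136, -0.0]
force: [-1.3, 0.4, 0.3]
opening: 0.0932
gripper_force: 0.6
```

Request:
arm_command(deltas=[[[0.2,0.024,0,0,0,0],[0.2,0.024,0,0,0,0],[0.2,0.024,0,0,0,0],[0.2,0.024,0,0,0,0],[0.2,0.024,0,0,0,0],[0.2,0.024,0,0,0,0],[0.2,0.024,0,0,0,0],[0.2,0.024,0,0,0,0],[0.2,0.024,0,0,0,0],[0.2,0.024,0,0,0,0]]])

```text
t: 5.32
tool_pos: [0.5566, 0.0437, 0.0626]
orientation: [0.193, -3.136, 0.0]
force: [-2.4, -0.1, 1.7]
opening: 0.093
gripper_force: 1.6
```

Request:
arm_command(deltas=[[[0.2,0.024,0,0,0,0],[0.2,0.024,0,0,0,0],[0.2,0.024,0,0,0,0],[0.2,0.024,0,0,0,0],[0.2,0.024,0,0,0,0],[0.2,0.024,0,0,0,0],[0.2,0.024,0,0,0,0],[0.2,0.024,0,0,0,0]]])

```text
t: 5.98
tool_pos: [0.5726, 0.0456, 0.0626]
orientation: [-0.193, 3.136, -0.0]
force: [-2.5, -0.4, 0.8]
opening: 0.093
gripper_force: 1.6
```

```bash
cat > caps.py <<'E'
from h import *
np.set_printoptions(precision=4,suppress=True)
def caps(n,tag,box):
    im=eyes.read_camera(n); cv2.imwrite(f"pics/{n}{tag}.png",im); u0,v0,u1,v1=box
    b,g,r=[im[...,i].astype(int) for i in range(3)]
    m=((r>60)&(r>2*g)&(r>1.8*b)).astype(np.uint8); k=np.zeros_like(m);k[v0:v1,u0:u1]=m[v0:v1,u0:u1]
    c,l,st,ce=cv2.connectedComponentsWithStats(k)
    P=np.array([onz(n,x,.0945)[:2] for x,s in sorted(zip(map(tuple,ce[1:]),st[1:,4])) if s>3])
    d=P[-1]-P[0]; a=np.degrees(np.arctan(-d[0]/d[1])); X=P@[.9928,.1201]-.573; Y=P@[-.1201,.9928]-.037
    print(n,len(P),"span",np.hypot(*d),"deg",a); print(np.c_[X,Y])
E
python3 - <<'E'
from caps import *
caps("scene","1",(250,190,345,235)); caps("side","1",(215,175,315,230)); print(monitor.read_state()["t"])
E
```

```text
scene 9 span 0.1550180057813613 deg 6.485649144412501
[[ 0.0281 -0.1517]
 [ 0.0297 -0.1325]
 [ 0.0287 -0.1131]
 [ 0.0274 -0.0934]
 [ 0.0285 -0.0742]
 [ 0.0291 -0.055 ]
 [ 0.0285 -0.0351]
 [ 0.027  -0.016 ]
 [ 0.0292  0.0033]]
side 7 span 0.13409256429638056 deg 8.702467281153
[[ 0.0217 -0.018 ]
 [ 0.0221 -0.0367]
 [ 0.0217 -0.0567]
 [ 0.1264 -0.0409]
 [ 0.0267 -0.1172]
 [ 0.0254 -0.1328]
 [ 0.0259 -0.152 ]]
6.0833
```

Request:
arm_command(deltas=[[[0.2,0.024,0,0,0,0],[0.2,0.024,0,0,0,0],[0.2,0.024,0,0,0,0],[0.2,0.024,0,0,0,0],[0.2,0.024,0,0,0,0],[0.2,0.024,0,0,0,0],[0.2,0.024,0,0,0,0],[0.2,0.024,0,0,0,0]]])

```text
t: 6.75
tool_pos: [0.5886, 0.0475, 0.0626]
orientation: [0.193, -3.136, 0.0]
force: [-3.2, 0.5, 1.9]
opening: 0.0927
gripper_force: 1.7
```

Request:
arm_command(deltas=[[[0.1,0.012,0,0,0,0],[0.1,0.012,0,0,0,0],[0.1,0.012,0,0,0,0],[0.1,0.012,0,0,0,0]]])

```text
t: 7.08
tool_pos: [0.5925, 0.048, 0.0626]
orientation: [-0.193, 3.136, -0.0]
force: [-3.3, -1.2, 1.6]
opening: 0.0928
gripper_force: 1.7
```

Request:
arm_command(deltas=[[[0.1,0.012,0,0,0,0],[0.1,0.012,0,0,0,0]]])

```text
t: 7.25
tool_pos: [0.5945, 0.0482, 0.0626]
orientation: [0.193, -3.136, 0.0]
force: [-2.1, -0.1, 1.9]
opening: 0.093
gripper_force: 1.7
```

Request:
arm_command(deltas=[[[0.1,0.012,0,0,0,0],[0.1,0.012,0,0,0,0]]])

```text
t: 7.42
tool_pos: [0.5965, 0.0485, 0.0626]
orientation: [0.193, -3.136, 0.0]
force: [-3.8, 0.6, 2.4]
opening: 0.0929
gripper_force: 1.7
```

Request:
arm_command(deltas=[[[0.05,0.006,0,0,0,0],[0.05,0.006,0,0,0,0],[0.05,0.006,0,0,0,0]]])

```text
t: 7.67
tool_pos: [0.5979, 0.0486, 0.0626]
orientation: [0.193, -3.136, 0.0]
force: [-3.3, -0.2, 1.9]
opening: 0.0927
gripper_force: 1.8
```

Request:
arm_command(deltas=[[[0.05,0.006,0,0,0,0]]])

```text
t: 7.75
tool_pos: [0.5984, 0.0487, 0.0626]
orientation: [0.193, -3.136, -0.0]
force: [-3.6, 0.6, 2.5]
opening: 0.0931
gripper_force: 1.7
```

Request:
arm_command(deltas=[[[0.05,0.006,0,0,0,0]]])

```text
t: 7.83
tool_pos: [0.599, 0.0488, 0.0627]
orientation: [-0.193, 3.136, -0.0]
force: [-3.7, -0.2, 2.5]
opening: 0.0931
gripper_force: 1.7
```

Request:
arm_command(deltas=[[[0.05,0.006,0,0,0,0],[0.05,0.006,0,0,0,0]]])

```text
t: 8.0
tool_pos: [0.6, 0.0489, 0.0626]
orientation: [-0.193, 3.136, -0.0]
force: [-4.4, -1.0, 1.7]
opening: 0.0929
gripper_force: 2.2
```

Request:
arm_command(deltas=[[[0.05,0.006,0,0,0,0]]])

```text
t: 8.08
tool_pos: [0.6, 0.0489, 0.0626]
orientation: [0.193, -3.135, 0.0]
force: [-8.0, -1.0, 5.3]
opening: 0.0933
gripper_force: 3.9
```

Request:
arm_command(deltas=[[[0.05,0.006,0,0,0,0]]])

```text
t: 8.17
tool_pos: [0.6001, 0.049, 0.0627]
orientation: [0.192, -3.134, 0.0]
force: [-10.8, -0.4, 6.8]
opening: 0.0927
gripper_force: 5.3
```

Request:
arm_command(deltas=[[[0,0,0,0,0,0],[0,0,0,0,0,0],[0,0,0,0,0,0],[0,0,0,0,0,0]]])

```text
t: 8.5
tool_pos: [0.6001, 0.0489, 0.0626]
orientation: [0.192, -3.134, -0.0]
force: [-8.1, -1.4, 5.5]
opening: 0.0929
gripper_force: 4.2
```

```bash
python3 - <<'E'
from caps import *
s=monitor.read_state();print(s["t"],s["tool_pos"],s["force"],s["wrist_torque"])
caps("scene","2",(250,190,345,240)); caps("side","2",(215,165,325,230))
a=cv2.imread("pics/scene2.png")[185:260,225:420]; cv2.imwrite("pics/a2.png",cv2.resize(a,None,fx=4,fy=4,interpolation=cv2.INTER_CUBIC))
E
```

```text
8.5 [0.6001 0.0489 0.0626] [-8.1335 -1.4342  5.5023] [-0.3137  1.3798 -0.4186]
scene 10 span 0.17562134155693992 deg 6.79617534294597
[[ 0.0559 -0.1524]
 [ 0.0568 -0.1317]
 [ 0.056  -0.1123]
 [ 0.0565 -0.0935]
 [ 0.0565 -0.0745]
 [ 0.056  -0.054 ]
 [ 0.0561 -0.0351]
 [ 0.0574 -0.0155]
 [ 0.0576  0.0028]
 [ 0.0562  0.0232]]
side 7 span 0.13520582840996206 deg 7.866535342519091
[[ 0.0514 -0.0163]
 [ 0.0505 -0.0365]
 [ 0.0512 -0.0558]
 [ 0.0537 -0.1174]
 [ 0.1728 -0.0398]
 [ 0.0525 -0.1333]
 [ 0.0537 -0.1515]]
```

View pics/a2.png

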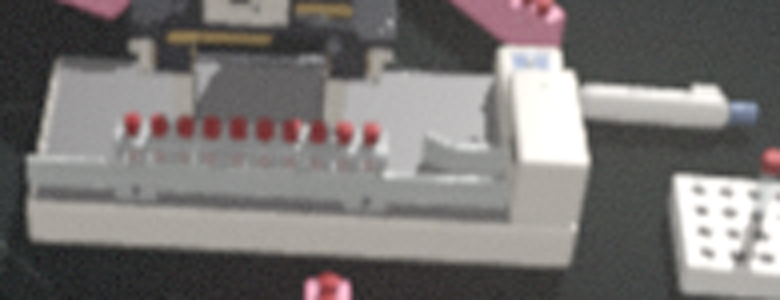

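The picture shows the rack along the rail, with its caps in a row from (132,122) to (372,130) and clear of the flare at (430,150). The wrist moment says only the tail-side finger is loaded, so I even that out.

Request:
arm_command(deltas=[[[0,0,0,0,0,-0.25],[0,0,0,0,0,-0.25],[0,0,0,0,0,0]]])

```text
t: 8.85
tool_pos: [0.6009, 0.0492, 0.0626]
orientation: [0.179, -3.136, -0.0]
force: [-4.8, 1.1, 1.4]
opening: 0.0927
gripper_force: 2.1
```

```bash
python3 - <<'E'
from h import *
s=monitor.read_state();print(s["t"],s["tool_pos"],s["orientation"],s["force"],s["wrist_torque"])
E
```

```text
8.85 [0.60087699 0.04917365 0.06261088] [ 1.78841688e-01 -3.13643851e+00 -3.60053088e-04] [-4.8315067   1.09653245  1.38339296] [ 0.08397669  0.71222489 -0.26911816]
```

Request:
arm_command(deltas=[[[0.05,0.006,0,0,0,-0.2],[0.03,0.004,0,0,0,-0.2],[0,0,0,0,0,0]]])

```text
t: 9.1
tool_pos: [0.6006, 0.0492, 0.0626]
orientation: [0.169, -3.135, -0.0]
force: [-9.9, -0.7, 6.3]
opening: 0.0932
gripper_force: 5.1
```

```bash
python3 - <<'E'
from h import *
s=monitor.read_state();print(s["t"],s["tool_pos"],s["orientation"],s["force"],s["wrist_torque"])
E
```

```text
9.1 [0.60064552 0.0492178  0.06261384] [ 1.69173508e-01 -3.13455234e+00 -2.14914997e-04] [-9.89131361 -0.65637586  6.32606146] [0.3715206  1.65294199 0.6437976 ]
```

Request:
arm_command(deltas=[[[0,0,0,0,0,0],[-0.3,-0.036,0,0,0,0],[-0.5,-0.06,0,0,0,0],[-1.1,-0.13,0,0,0,0],[-1.1,-0.13,0,0,0,0],[0,0,3,0,0,0],[0,0,3,0,0,0],[0,0,3,0,0,0]]])

```text
t: 9.77
tool_pos: [0.5712, 0.0454, 0.1532]
orientation: [0.168, -3.137, 0.0]
force: [1.1, 0.2, -0.0]
opening: 0.0929
gripper_force: 0.0
```

Request:
arm_command(deltas=[[[0,0,0,0,0,0.5],[0,0,0,0,0,0],[1.05,-2.25,0,0,0,0],[1.05,-2.25,0,0,0,0],[1.05,-2.25,0,0,0,0],[1.05,-2.25,0,0,0,0],[1.05,-2.25,0,0,0,0],[1.05,-2.25,0,0,0,0],[0,0,0,0,0,0],[0,0,0,0,0,0]]], gripper=-1, squeeze=20)

```text
t: 10.6
tool_pos: [0.6341, -0.0904, 0.1507]
orientation: [0.178, -3.135, -0.001]
force: [0.2, 0.4, 0.8]
opening: 0.0305
gripper_force: 0.0
```

```bash
python3 - <<'E'
from caps import *
s=monitor.read_state();p=s["tool_pos"];print(s["t"],p,s["orientation"],s["force"],s["opening"],"own",p[:2]@[.9928,.1201]-.573,p[:2]@[-.1201,.9928]-.037)
caps("scene","3",(250,190,345,240)); caps("side","3",(215,165,325,230))
E
```

```text
10.6 [ 0.6341 -0.0904  0.1507] [ 0.1782 -3.1345 -0.0011] [0.227  0.3686 0.8174] 0.030491721889841842 own 0.04570750905833232 -0.20295831153771485
scene 10 span 0.17559096375277133 deg 5.914080527756918
[[ 0.0559 -0.1524]
 [ 0.0568 -0.1324]
 [ 0.0561 -0.113 ]
 [ 0.0565 -0.0935]
 [ 0.0565 -0.0745]
 [ 0.0561 -0.0554]
 [ 0.0558 -0.0351]
 [ 0.0588 -0.0164]
 [ 0.0576  0.0028]
 [ 0.0589  0.0232]]
side 8 span 0.15656498345203426 deg 6.418807162249536
[[ 0.0554  0.0052]
 [ 0.0549 -0.0432]
 [ 0.0539 -0.0749]
 [ 0.0523 -0.0941]
 [ 0.1454 -0.0392]
 [ 0.0539 -0.1137]
 [ 0.053  -0.1332]
 [ 0.0541 -0.1514]]
```

Request:
arm_command(deltas=[[[0,0,0,0,0,0.2],[0,0,0,0,0,0],[0,0,0,0,0,0],[0,0,0,0,0,0],[0,0,0,0,0,0],[0,0,-2.1,0,0,0],[0,0,-2.1,0,0,0],[0,0,-2.1,0,0,0],[0,0,-2.1,0,0,0],[0,0,0,0,0,0],[0,0,0,0,0,0]]])

```text
t: 11.62
tool_pos: [0.6335, -0.0891, 0.0674]
orientation: [0.187, -3.133, -0.001]
force: [-0.1, 0.3, 0.4]
opening: 0.0001
gripper_force: 0.0
```

Request:
arm_command(deltas=[[[0.3,0,0,0,0,0],[-0.036,0.3,0,0,0,0],[-0.036,0.3,0,0,0,0],[-0.036,0.3,0,0,0,0],[-0.024,0.2,0,0,0,0],[-0.024,0.2,0,0,0,0],[-0.024,0.2,0,0,0,0]]])

```text
t: 12.2
tool_pos: [0.636, -0.0741, 0.0689]
orientation: [-0.188, 3.136, -0.0]
force: [0.6, -0.1, 0.2]
opening: 0.0005
gripper_force: 0.0
```

Request:
arm_command(deltas=[[[-0.022,0.2,0,0,0,0],[-0.022,0.2,0,0,0,0],[-0.022,0.2,0,0,0,0],[-0.022,0.2,0,0,0,0]]])

```text
t: 12.53
tool_pos: [0.635, -0.0665, 0.0686]
orientation: [0.187, -3.136, 0.001]
force: [-0.2, -2.7, 0.2]
opening: 0.0002
gripper_force: 1.1
```

Request:
arm_command(deltas=[[[-0.022,0.2,0,0,0,0],[-0.022,0.2,0,0,0,0],[-0.022,0.2,0,0,0,0],[-0.022,0.2,0,0,0,0]]])

```text
t: 12.87
tool_pos: [0.6341, -0.0585, 0.0686]
orientation: [0.187, -3.136, 0.0]
force: [-0.5, -1.8, -0.7]
opening: 0.0
gripper_force: 1.2
```

Request:
arm_command(deltas=[[[-0.022,0.2,0,0,0,0],[-0.022,0.2,0,0,0,0],[-0.022,0.2,0,0,0,0],[-0.022,0.2,0,0,0,0]]])

```text
t: 13.2
tool_pos: [0.6332, -0.0503, 0.0686]
orientation: [0.187, -3.136, 0.0]
force: [-0.2, -3.1, -0.5]
opening: 0.0005
gripper_force: 1.3
```

```bash
cat >> caps.py <<'E'
def both(tag):
    s=monitor.read_state();p=s["tool_pos"];print(s["t"],p,s["force"],s["wrist_torque"],"own",p[:2]@[.9928,.1201]-.573,p[:2]@[-.1201,.9928]-.037)
    caps("scene",tag,(250,190,350,240)); caps("side",tag,(215,155,325,230))
E
python3 -c "
from caps import *
both('4')"
```

```text
13.2 [ 0.6332 -0.0503  0.0686] [-0.2273 -3.1452 -0.4636] [-0.3661  0.084   0.0088] own 0.04957094751553148 -0.16302254647886796
scene 10 span 0.17520070720689485 deg 5.927708335557331
[[ 0.0557 -0.135 ]
 [ 0.057  -0.1155]
 [ 0.0564 -0.096 ]
 [ 0.0556 -0.0765]
 [ 0.0568 -0.0572]
 [ 0.0554 -0.0385]
 [ 0.0581 -0.0181]
 [ 0.0578 -0.0001]
 [ 0.0591  0.0208]
 [ 0.0587  0.0402]]
side 9 span 0.15495805031355853 deg 5.249931759879591
[[ 0.0553  0.0217]
 [ 0.0552 -0.0168]
 [ 0.0551 -0.036 ]
 [ 0.053  -0.0574]
 [ 0.0544 -0.0756]
 [ 0.1149 -0.0443]
 [ 0.0535 -0.0965]
 [ 0.0523 -0.1157]
 [ 0.0509 -0.1332]]
```

Request:
arm_command(deltas=[[[-0.022,0.2,0,0,0,0],[-0.022,0.2,0,0,0,0],[-0.022,0.2,0,0,0,0],[-0.022,0.2,0,0,0,0],[-0.022,0.2,0,0,0,0],[-0.022,0.2,0,0,0,0]]])

```text
t: 13.8
tool_pos: [0.6318, -0.0383, 0.0686]
orientation: [0.187, -3.136, 0.0]
force: [-0.9, -3.0, 0.5]
opening: 0.0005
gripper_force: 1.4
```

Request:
arm_command(deltas=[[[-0.022,0.2,0,0,0,0],[-0.022,0.2,0,0,0,0],[-0.022,0.2,0,0,0,0],[-0.022,0.2,0,0,0,0]]])

```text
t: 14.13
tool_pos: [0.631, -0.0303, 0.0686]
orientation: [0.187, -3.136, 0.0]
force: [-1.4, -4.1, -0.7]
opening: 0.0003
gripper_force: 1.6
```

```bash
python3 -c "
from caps import *
both('5')
im=eyes.read_camera('wrist');cv2.imwrite('pics/w5.png',cv2.resize(im,(800,600)))
a=cv2.imread('pics/scene5.png')[190:245,245:385];b=cv2.imread('pics/side5.png')[150:225,205:325]
a=cv2.resize(a,(760,298),interpolation=cv2.INTER_CUBIC);b=cv2.resize(b,(480,300),interpolation=cv2.INTER_CUBIC)
c=np.zeros((600,760,3),np.uint8);c[:298]=a;c[300:,:480]=b;cv2.imwrite('pics/c5.png',c)"
```

```text
14.1333 [ 0.631  -0.0303  0.0686] [-1.3635 -4.1139 -0.7489] [-0.5122  0.1823  0.0135] own 0.04978464992044229 -0.14288225226802762
scene 9 span 0.15536056244969385 deg 6.265602866487449
[[ 0.057  -0.1151]
 [ 0.056  -0.0953]
 [ 0.0563 -0.0762]
 [ 0.0562 -0.0569]
 [ 0.0572 -0.0378]
 [ 0.0581 -0.0181]
 [ 0.0567  0.0024]
 [ 0.0578  0.0206]
 [ 0.0587  0.0402]]
side 8 span 0.15459831448805217 deg 5.463825648010379
[[ 0.0555  0.0416]
 [ 0.0551 -0.0168]
 [ 0.0533 -0.0564]
 [ 0.054  -0.0755]
 [ 0.1158 -0.0406]
 [ 0.053  -0.0958]
 [ 0.1423 -0.0342]
 [ 0.0517 -0.1129]]
```

View pics/c5.png

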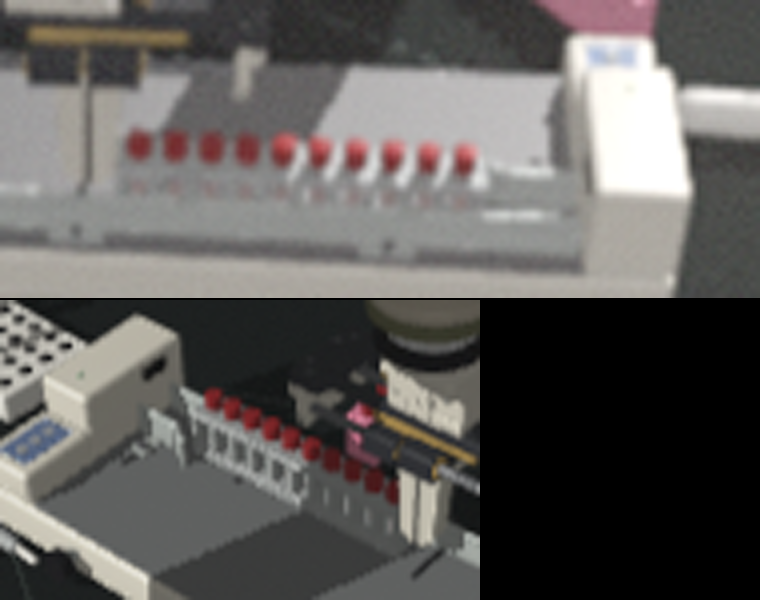

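The rack lies against the rail with its leading end at the flare, at about (485,170) in the upper view. I keep sliding.

Request:
arm_command(deltas=[[[-0.024,0.2,0,0,0,0],[-0.024,0.2,0,0,0,0],[-0.024,0.2,0,0,0,0]]])

```text
t: 14.53
tool_pos: [0.6305, -0.0243, 0.0687]
orientation: [-0.187, 3.136, 0.0]
force: [0.1, -3.0, -1.0]
opening: 0.0004
gripper_force: 1.1
```

Request:
arm_command(deltas=[[[-0.024,0.2,0,0,0,0],[-0.024,0.2,0,0,0,0],[-0.024,0.2,0,0,0,0]]])

```text
t: 14.78
tool_pos: [0.6297, -0.0181, 0.0687]
orientation: [-0.187, 3.136, 0.0]
force: [-0.5, -1.7, -2.4]
opening: 0.0002
gripper_force: 1.0
```

Request:
arm_command(deltas=[[[-0.024,0.2,0,0,0,0],[-0.024,0.2,0,0,0,0],[-0.024,0.2,0,0,0,0]]])

```text
t: 15.03
tool_pos: [0.6289, -0.0122, 0.0686]
orientation: [-0.187, 3.136, -0.0]
force: [0.6, -1.8, -1.4]
opening: 0.0002
gripper_force: 1.0
```

Request:
arm_command(deltas=[[[-0.024,0.2,0,0,0,0],[-0.024,0.2,0,0,0,0],[-0.024,0.2,0,0,0,0]]])

```text
t: 15.28
tool_pos: [0.6282, -0.0063, 0.0687]
orientation: [-0.187, 3.136, -0.0]
force: [1.2, -2.0, -1.6]
opening: 0.0006
gripper_force: 1.0
```

```bash
python3 -c "
from caps import *
both('6')"
```

```text
15.2833 [ 0.6282 -0.0063  0.0687] [ 1.2167 -1.9631 -1.5754] [-0.3551 -0.0354 -0.0492] own 0.04994943289455589 -0.11868614614809153
scene 8 span 0.15458867928912337 deg 6.131398331514475
[[ 0.0572 -0.0904]
 [ 0.0572 -0.0715]
 [ 0.0558 -0.051 ]
 [ 0.0566 -0.033 ]
 [ 0.0578 -0.013 ]
 [ 0.0588  0.006 ]
 [ 0.0597  0.0256]
 [ 0.0593  0.0642]]
side 4 span 0.11506796387407665 deg 4.771353885535021
[[ 0.0554  0.0259]
 [ 0.0541 -0.052 ]
 [ 0.0533 -0.0713]
 [ 0.0512 -0.0891]]
```

Request:
arm_command(deltas=[[[-0.022,0.2,0,0,0,0],[-0.022,0.2,0,0,0,0],[-0.022,0.2,0,0,0,0]]])

```text
t: 15.63
tool_pos: [0.6276, -0.0004, 0.0686]
orientation: [-0.187, 3.136, -0.0]
force: [0.7, -1.9, 0.2]
opening: 0.0006
gripper_force: 1.1
```

Request:
arm_command(deltas=[[[-0.022,0.2,0,0,0,0],[-0.022,0.2,0,0,0,0],[-0.022,0.2,0,0,0,0]]])

```text
t: 15.88
tool_pos: [0.6269, 0.0057, 0.0687]
orientation: [-0.187, 3.136, -0.0]
force: [-0.4, -2.2, -0.7]
opening: 0.0003
gripper_force: 1.2
```

Request:
arm_command(deltas=[[[-0.022,0.2,0,0,0,0],[-0.022,0.2,0,0,0,0]]])

```text
t: 16.05
tool_pos: [0.6265, 0.0097, 0.0687]
orientation: [-0.187, 3.136, -0.0]
force: [0.2, -1.8, 0.1]
opening: 0.0005
gripper_force: 1.2
```

Request:
arm_command(deltas=[[[-0.011,0.1,0,0,0,0],[-0.011,0.1,0,0,0,0]]])

```text
t: 16.22
tool_pos: [0.6262, 0.0117, 0.0687]
orientation: [-0.188, 3.136, -0.0]
force: [0.1, -2.2, 0.2]
opening: 0.0002
gripper_force: 1.2
```

Request:
arm_command(deltas=[[[-0.011,0.1,0,0,0,0],[-0.011,0.1,0,0,0,0]]])

```text
t: 16.38
tool_pos: [0.626, 0.0136, 0.0687]
orientation: [-0.187, 3.136, -0.0]
force: [0.1, -2.7, -1.2]
opening: 0.0003
gripper_force: 1.2
```

Request:
arm_command(deltas=[[[-0.006,0.05,0,0,0,0],[-0.006,0.05,0,0,0,0],[-0.006,0.05,0,0,0,0]]])

```text
t: 16.63
tool_pos: [0.6258, 0.015, 0.0687]
orientation: [-0.187, 3.136, -0.0]
force: [0.9, -2.0, 0.4]
opening: -0.0
gripper_force: 1.2
```

Request:
arm_command(deltas=[[[-0.006,0.05,0,0,0,0],[-0.006,0.05,0,0,0,0]]])

```text
t: 16.8
tool_pos: [0.6257, 0.016, 0.0687]
orientation: [-0.187, 3.136, -0.0]
force: [-0.0, -2.6, 0.7]
opening: 0.0006
gripper_force: 1.3
```

Request:
arm_command(deltas=[[[-0.006,0.05,0,0,0,0],[-0.006,0.05,0,0,0,0]]])

```text
t: 16.97
tool_pos: [0.6256, 0.0171, 0.0686]
orientation: [0.187, -3.136, 0.0]
force: [0.3, -1.9, 0.3]
opening: 0.0006
gripper_force: 1.3
```

Request:
arm_command(deltas=[[[-0.006,0.05,0,0,0,0],[-0.006,0.05,0,0,0,0]]])

```text
t: 17.13
tool_pos: [0.6255, 0.0181, 0.0687]
orientation: [-0.187, 3.136, -0.0]
force: [0.1, -2.6, 0.4]
opening: 0.0004
gripper_force: 1.3
```

Request:
arm_command(deltas=[[[-0.006,0.05,0,0,0,0],[-0.006,0.05,0,0,0,0]]])

```text
t: 17.3
tool_pos: [0.6254, 0.0191, 0.0687]
orientation: [-0.187, 3.136, -0.0]
force: [-0.5, -1.3, -0.1]
opening: 0.0006
gripper_force: 1.3
```

Request:
arm_command(deltas=[[[-0.006,0.05,0,0,0,0],[-0.006,0.05,0,0,0,0]]])

```text
t: 17.47
tool_pos: [0.6252, 0.0201, 0.0687]
orientation: [-0.187, 3.136, -0.0]
force: [-0.9, -2.4, 1.1]
opening: 0.0008
gripper_force: 1.3
```

Request:
arm_command(deltas=[[[-0.006,0.05,0,0,0,0],[-0.006,0.05,0,0,0,0]]])

```text
t: 17.63
tool_pos: [0.6251, 0.0211, 0.0687]
orientation: [-0.187, 3.136, -0.0]
force: [1.0, -2.4, -0.5]
opening: 0.0004
gripper_force: 1.3
```

Request:
arm_command(deltas=[[[-0.006,0.05,0,0,0,0]]])

```text
t: 17.72
tool_pos: [0.625, 0.0216, 0.0686]
orientation: [0.187, -3.136, -0.0]
force: [0.9, -2.9, 0.2]
opening: 0.0003
gripper_force: 1.3
```

Request:
arm_command(deltas=[[[-0.006,0.05,0,0,0,0]]])

```text
t: 17.8
tool_pos: [0.625, 0.0221, 0.0687]
orientation: [-0.187, 3.136, -0.0]
force: [0.6, -3.1, 0.2]
opening: 0.0011
gripper_force: 1.3
```

Request:
arm_command(deltas=[[[-0.006,0.05,0,0,0,0],[-0.006,0.05,0,0,0,0]]])

```text
t: 17.97
tool_pos: [0.6249, 0.0231, 0.0687]
orientation: [-0.187, 3.136, 0.0]
force: [1.1, -2.2, 0.3]
opening: 0.0007
gripper_force: 1.3
```

Request:
arm_command(deltas=[[[-0.006,0.05,0,0,0,0],[-0.006,0.05,0,0,0,0]]])

```text
t: 18.13
tool_pos: [0.6248, 0.0234, 0.0687]
orientation: [-0.187, 3.136, -0.002]
force: [2.7, -7.2, -0.0]
opening: 0.0004
gripper_force: 3.6
```

```bash
python3 -c "
from caps import *
both('7')
a=cv2.imread('pics/scene7.png')[190:245,265:405];b=cv2.imread('pics/side7.png')[145:220,195:315]
a=cv2.resize(a,(760,298),interpolation=cv2.INTER_CUBIC);b=cv2.resize(b,(480,300),interpolation=cv2.INTER_CUBIC)
c=np.zeros((600,760,3),np.uint8);c[:298]=a;c[300:,:480]=b;cv2.imwrite('pics/c7.png',c)"
```

```text
18.1333 [0.6248 0.0234 0.0687] [ 2.6886 -7.2163 -0.0089] [-1.2246 -0.1851 -0.0051] own 0.050127100974579286 -0.08877889366463204
scene 7 span 0.11607953901050319 deg 5.778750774163743
[[ 0.0565 -0.0613]
 [ 0.0565 -0.0422]
 [ 0.0562 -0.0232]
 [ 0.058  -0.0031]
 [ 0.0566  0.0174]
 [ 0.0581  0.0354]
 [ 0.0588  0.0548]]
side 7 span 0.2187854973291185 deg 61.64090863773964
[[ 0.0553  0.0867]
 [ 0.056   0.0382]
 [ 0.0555  0.009 ]
 [ 0.0552 -0.0207]
 [ 0.0542 -0.0414]
 [ 0.0524 -0.0579]
 [ 0.2339 -0.0396]]
```

View pics/c7.png

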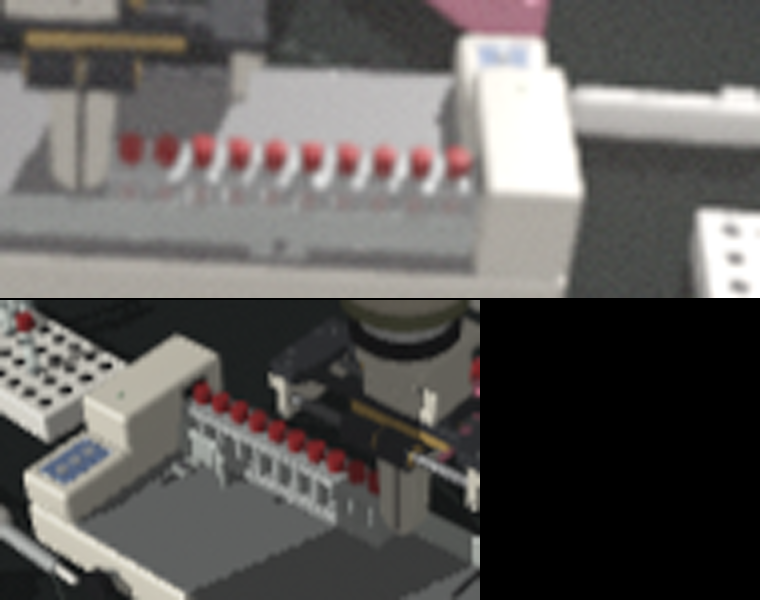

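The rack's leading end now rests on the housing at 7.7 N. I hold, back off, and then press laterally once more to seat it on the rail.

Request:
arm_command(deltas=[[[0,0,0,0,0,0],[0,0,0,0,0,0],[0,0,0,0,0,0],[0,0,0,0,0,0],[0.024,-0.2,0,0,0,0],[0.06,-0.5,0,0,0,0],[0.16,-1.3,0,0,0,0],[0,0,3,0,0,0],[0,0,3,0,0,0],[0,0,2.5,0,0,0],[0,0,0,0,0,0]]])

```text
t: 19.15
tool_pos: [0.6308, 0.0029, 0.1608]
orientation: [-0.186, 3.126, -0.002]
force: [0.7, 0.3, 0.9]
opening: 0.0007
gripper_force: 0.0
```

Request:
arm_command(deltas=[[[-1.46,1.82,0,0,0,0],[-1.46,1.82,0,0,0,0],[-1.46,1.82,0,0,0,0],[-1.46,1.82,0,0,0,0],[-1.46,1.82,0,0,0,0],[0,0,0,0,0,0],[0,0,0,0,0,0],[0,0,0,0,0,0],[0,0,0,0,0,0],[0,0,0,0,0,0],[0,0,0,0,0,0]]], gripper=1)

```text
t: 20.07
tool_pos: [0.5546, 0.0943, 0.1535]
orientation: [0.186, -3.136, 0.0]
force: [0.4, -0.5, -0.5]
opening: 0.0692
gripper_force: 0.0
```

Request:
arm_command(deltas=[[[0,0,0,0,0,0],[0,0,0,0,0,0],[0,0,0,0,0,0],[0,0,-2.1,0,0,-0.2],[0,0,-2.1,0,0,-0.2],[0,0,-2.1,0,0,0],[0,0,-2.1,0,0,0],[0,0,0,0,0,0],[0,0,0,0,0,0]]])

```text
t: 20.82
tool_pos: [0.553, 0.095, 0.0686]
orientation: [0.176, -3.134, 0.0]
force: [-0.4, 0.3, 0.2]
opening: 0.093
gripper_force: 0.0
```

```bash
python3 -c "
from caps import *
both('8')"
```

```text
20.8167 [0.553  0.095  0.0686] [-0.4483  0.277   0.215 ] [0.0533 0.0152 0.0138] own -0.012605974727724512 -0.009133191992532826
scene 6 span 0.09657393502379531 deg 5.048451426493973
[[ 0.0559 -0.0607]
 [ 0.0563 -0.0415]
 [ 0.0559 -0.0227]
 [ 0.058  -0.0031]
 [ 0.0591  0.0176]
 [ 0.059   0.0359]]
side 3 span 0.16663733972495107 deg 63.21277944072276
[[ 0.0487  0.0527]
 [ 0.0536 -0.061 ]
 [ 0.1874 -0.0397]]
```

Request:
arm_command(deltas=[[[0.4,0.048,0,0,0,0],[0.4,0.048,0,0,0,0],[0.4,0.048,0,0,0,0],[0.4,0.048,0,0,0,0],[0.4,0.048,0,0,0,0],[0.4,0.048,0,0,0,0],[0.4,0.048,0,0,0,0],[0.4,0.048,0,0,0,0],[0.3,0.036,0,0,0,0],[0.1,0.012,0,0,0,0],[0,0,0,0,0,0]]])

```text
t: 21.83
tool_pos: [0.5904, 0.0993, 0.0695]
orientation: [0.176, -3.136, 0.0]
force: [-0.1, -1.0, 0.5]
opening: 0.0931
gripper_force: 0.0
```

Request:
arm_command(deltas=[[[0.05,0.006,0,0,0,0],[0.05,0.006,0,0,0,0]]])

```text
t: 22.0
tool_pos: [0.591, 0.0995, 0.0696]
orientation: [0.176, -3.136, -0.0]
force: [0.3, 0.0, 0.5]
opening: 0.093
gripper_force: 0.0
```

Request:
arm_command(deltas=[[[0.05,0.006,0,0,0,0],[0.05,0.006,0,0,0,0]]])

```text
t: 22.17
tool_pos: [0.5921, 0.0996, 0.0696]
orientation: [0.176, -3.137, 0.0]
force: [-0.3, 0.8, -0.1]
opening: 0.0929
gripper_force: 0.0
```

Request:
arm_command(deltas=[[[0.05,0.006,0,0,0,0],[0.05,0.006,0,0,0,0]]])

```text
t: 22.33
tool_pos: [0.5932, 0.0997, 0.0697]
orientation: [-0.176, 3.137, -0.0]
force: [0.6, 0.4, -0.2]
opening: 0.093
gripper_force: 0.0
```

Request:
arm_command(deltas=[[[0.05,0.006,0,0,0,0]]])

```text
t: 22.42
tool_pos: [0.5937, 0.0998, 0.0697]
orientation: [-0.176, 3.137, 0.0]
force: [-0.3, 0.4, -0.7]
opening: 0.093
gripper_force: 0.0
```

Request:
arm_command(deltas=[[[0.05,0.006,0,0,0,0]]])

```text
t: 22.5
tool_pos: [0.5942, 0.0998, 0.0697]
orientation: [-0.176, 3.137, 0.0]
force: [0.2, -0.2, -0.2]
opening: 0.0928
gripper_force: 0.0
```

Request:
arm_command(deltas=[[[0.05,0.006,0,0,0,0]]])

```text
t: 22.58
tool_pos: [0.5947, 0.0999, 0.0696]
orientation: [0.176, -3.137, 0.0]
force: [0.4, -0.8, -0.3]
opening: 0.0927
gripper_force: 0.0
```

Request:
arm_command(deltas=[[[0.05,0.006,0,0,0,0]]])

```text
t: 22.67
tool_pos: [0.5949, 0.0999, 0.0696]
orientation: [0.177, -3.136, 0.0]
force: [-3.0, -1.0, 2.9]
opening: 0.0932
gripper_force: 1.7
```

Request:
arm_command(deltas=[[[0.05,0.006,0,0,0,0]]])

```text
t: 22.75
tool_pos: [0.595, 0.1, 0.0696]
orientation: [0.177, -3.135, 0.0]
force: [-5.3, -1.7, 4.3]
opening: 0.093
gripper_force: 2.7
```

Request:
arm_command(deltas=[[[0.05,0.006,0,0,0,0],[0,0,0,0,0,0],[0,0,0,0,0,0]]])

```text
t: 23.0
tool_pos: [0.5951, 0.0999, 0.0696]
orientation: [0.177, -3.134, 0.0]
force: [-6.5, -1.5, 5.9]
opening: 0.0931
gripper_force: 3.5
```

```bash
python3 -c "
from caps import *
both('9')"
```

```text
23.0 [0.5951 0.0999 0.0696] [-6.4668 -1.5166  5.9275] [0.0246 1.148  0.2959] own 0.0298230761979138 -0.009254836602926274
scene 7 span 0.11607953901050319 deg 5.778750774163743
[[ 0.0565 -0.0613]
 [ 0.0557 -0.0419]
 [ 0.0562 -0.0232]
 [ 0.058  -0.0031]
 [ 0.058   0.0172]
 [ 0.0589  0.0366]
 [ 0.0588  0.0548]]
side 8 span 0.2179340197501654 deg 52.44389808494964
[[ 0.0506  0.1126]
 [ 0.0525  0.0951]
 [ 0.0562  0.0538]
 [ 0.0543  0.0371]
 [ 0.0545  0.01  ]
 [ 0.0495 -0.0229]
 [ 0.0545 -0.0642]
 [ 0.2062 -0.04  ]]
```

Request:
arm_command(deltas=[[[0,0,0,0,0,0.25],[0.02,0,0,0,0,0.25],[0.02,0,0,0,0,0],[0,0,0,0,0,0]]])

```text
t: 23.43
tool_pos: [0.5948, 0.0998, 0.0696]
orientation: [0.189, -3.132, 0.001]
force: [-10.4, -0.6, 8.0]
opening: 0.093
gripper_force: 5.4
```

```bash
python3 -c "
from h import *
s=monitor.read_state();print(s['tool_pos'],s['orientation'],s['force'],s['wrist_torque'])"
```

```text
[0.59483974 0.09981057 0.06955095] [ 1.88995283e-01 -3.13199200e+00  5.33549561e-04] [-10.44278777  -0.62149553   7.99154138] [-0.50370053  1.75711004 -0.58593854]
```

Request:
arm_command(deltas=[[[-0.2,-0.024,0,0,0,0],[-0.4,-0.048,0,0,0,0],[-1.2,-0.144,0,0,0,0],[-1.2,-0.144,0,0,0,0],[0,0,3,0,0,0],[0,0,3,0,0,0],[0,0,3,0,0,0],[-3,0,2,0,0,0],[-3,0,0,0,0,0],[-3,0,0,0,0,0],[0,0,0,0,0,0],[0,0,0,0,0,0]]])

```text
t: 24.43
tool_pos: [0.4757, 0.0966, 0.1797]
orientation: [-0.191, 3.135, 0.0]
force: [0.5, -0.4, 0.8]
opening: 0.0931
gripper_force: 0.0
```

```bash
python3 -c "
from caps import *
both('10')
a=cv2.imread('pics/scene10.png')[190:245,265:405];b=cv2.imread('pics/side10.png')[145:220,195:315]
a=cv2.resize(a,(760,298),interpolation=cv2.INTER_CUBIC);b=cv2.resize(b,(480,300),interpolation=cv2.INTER_CUBIC)
c=np.zeros((600,760,3),np.uint8);c[:298]=a;c[300:,:480]=b;cv2.imwrite('pics/c10.png',c)"
```

```text
24.4333 [0.4757 0.0966 0.1797] [ 0.5328 -0.3872  0.7882] [-0.0007 -0.0189  0.0361] own -0.08911434306931909 0.0017554694074844238
scene 6 span 0.09673194272003323 deg 5.974961771720625
[[ 0.0565 -0.0613]
 [ 0.0564 -0.0422]
 [ 0.0585 -0.0232]
 [ 0.0571 -0.0028]
 [ 0.0594  0.0162]
 [ 0.0581  0.0354]]
side 7 span 0.1555012762534439 deg 63.09824020968596
[[ 0.0556  0.0472]
 [ 0.0557  0.0187]
 [ 0.0543 -0.0028]
 [ 0.0552 -0.0207]
 [ 0.0545 -0.0407]
 [ 0.055  -0.0598]
 [ 0.1848 -0.0393]]
```

View pics/c10.png

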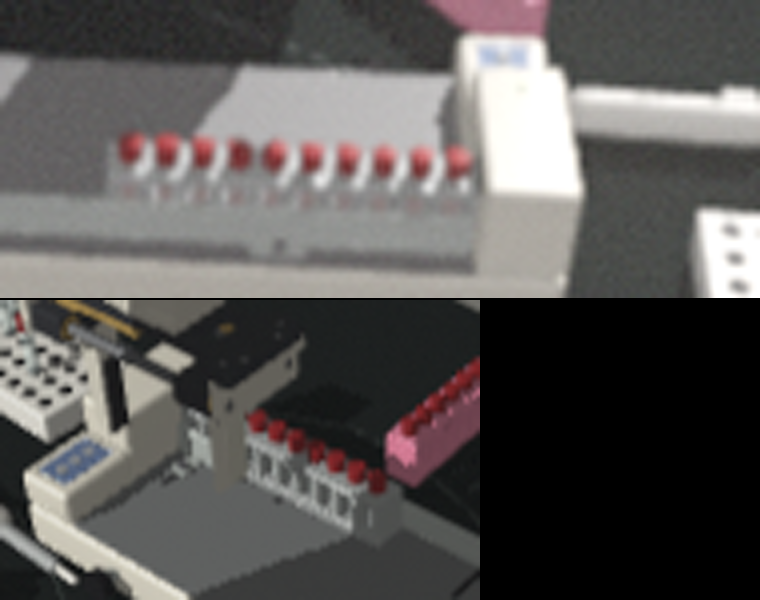

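The rack sits along the rail with its leading end at the housing, around (470,165), and its caps are where they were when it touched the stop. The robot is clear, so I hand in.

```bash
python3 -c "
from plant import ticket
print(ticket.close_job())"
```

```text
the job is handed in; nothing more can be done
None
```

The job is handed in at about 24 s of the 67 s, though no verdict came back: the rack was pressed flush to the rail at about 10 N near both ends, slid through the gate to the reader housing and re-seated on the rail, with force readings at most about 13 N and the robot clear of everything.

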